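# Snap the torch back into its spring clips on the sloping tool rack

### The arm

A 6-joint arm with a two-finger parallel gripper is mounted at the origin on the work surface. World frame = base frame: x ahead of the robot, y to its left, z up, the work surface at z = 0. Lengths are in m, angles in degrees, forces in N, time in s.
With the tool pointing down it reaches from about 0.375 to 0.9 m from the base axis. Payload 3.1 kg.
Tool frame: the origin (TCP) lies on the centre line of the jaws, within the pads' length; the fingertips stand 25 mm ahead of it and the grasp point (between the pads) lies 6 mm ahead of it; z points along the fingers, y is the line along which they close (so a half turn about z gives the same grasp; the last joint's range is limited). The gripper opens to 87 mm and grips with 3 to 60 N. Pads are 19 mm wide; open, the fingers measure 117 mm over their backs; the gripper's body (75 mm by 190 mm) begins 51 mm behind the grasp point.
Start: joints at [-83.795, 30.224, 82.088, -0, 67.689, -10.227], TCP at [0.177, -0.599, 0.248] pointing down, gripper open.
Joint ranges: [-176.69, 176.69], [-43.24, 126.21], [12.49, 139.97], [-82, 262], [0, 151.66], [-163.58, 163.58]. Speed limits (degrees/s): [159.86, 159.86, 180, 180, 180, 180].

### API

Orientations are given as a 3x3 rotation matrix whose columns are the frame's x, y, z axes.
In Python, from rig import * gives the robot as it stands.
- The arm moves only by the tool step_arm, never from a script. Its argument "steps" is a list of rows, each a list of 7 numbers: the shift along the tool's x, y, z normalised to -1 to 1, where 1 is 0.3 m, then the turn, a rotation vector about the tool's x, y, z normalised to -1 to 1, where 1 is 45 degrees, then the gripper's target within -1 to 1 (shut at 1, half-way at 0, fully open at -1). A call has 1 to 8 rows; each row is the pose to reach, as a shift and turn from the pose commanded when the call began, along the tool's axes at that moment; what a row does not reach only later rows make up. A row lasts 1/12 s, in which the tool goes at most 41.7 mm and 7.16 degrees, less where a joint would pass 70% of its speed; a pose out of reach is approached as far as the arm can. A call with a number of a shift or a turn outside -1 to 1 is refused whole. A call with a gripper value outside its range is refused whole. The fingers move at their own pace and stop on an object; the grip force is fixed at half the most. Time passes only in rows, so rows that repeat a pose let the fingers close. It gives the time, the measured TCP pose, the force, the opening and the grip force at its end, in the units of the state.
- read_state(): the state, without advancing time (a new reading comes with each control period).
- capture(name): name is "scene" or "top" or "wrist"; returns a dict with "image" (420x560x3 uint8, red, green, blue), "vertical_fov" (degrees; the focal length in pixels is half the picture's height over the tangent of half this angle, whatever the lens; pixels are square), "cx", "cy" (the principal point, pixels), "world_from_camera" (4x4, takes a point from camera to world coordinates); the wrist camera has in their place "T_tool_cam" (4x4, takes a point from camera to tool coordinates, whose origin is the TCP and whose axes are the flange's). Camera axes: x right, y down, z forward; pixel columns grow to the right and rows downward; lengths in m; the calibration is good to about 2 mm. A picture is of the moment at which its call begins: read the wrist's pose just before it. There is no depth.
- hand_in(): hands the job in; it is judged then, once.
The state is a dict: "time_s": time; "joint_positions": joint angles; "qvel": joint speeds; "tau": joint torques, N m; "position": TCP position; "tcp_rot": TCP orientation; "force": force on the tool from outside, world axes, zero at the start; "moment": the same for the moment, N m; "opening": opening from 0.0 (shut) to 1.0 (fully open); "grasp_force": force on a finger pad.
Only numpy, scipy, OpenCV 4.12 (cv2) and the standard library are available. Lean on these libraries where they do the work, as an engineer would, in place of code of your own. Each camera call takes 0.05 s, during which the arm holds its last target. There are 200 camera calls.

### The job

Put the black torch away: pick it up from the bench and press it into the empty pair of steel spring clips in the middle of the sloping tool rack, lens end up the slope, with both clips round the plain part of its barrel. Push until it snaps fully home in both clips, then stop: do not ram it against the clip bases. Let go, and leave the other things on the bench where they are.

Things in the scene. Friction and masses are not known exactly. Their poses are not given: they have to be found in the camera images.
- torch_mid (a point): Middle of the plain round barrel of the black torch, on its axis; x points along the barrel to the lens end (roll does not matter). The torch lies on the bench, axis level, 21 mm up. Barrel 30 mm in diameter and plain for 65 mm either side of this point (thin grip rings stand out 0.4 mm). Overall 200 mm: from 89 mm behind this point to 111 mm ahead. 0.24 to 0.4 kg, centre of mass up to 12 mm ahead.
- torch_head (a point): Centre of the torch's lens, 111 mm ahead of torch_mid on its axis. The head is the last 46 mm: a hexagonal band 42 mm across flats and a round steel bezel. The other end has a hexagonal tail ring, 20 mm long, 42 mm across flats, and a small rubber button.
- board: Face of the tool rack: plywood, fixed, sloping 35 degrees from level, 300 mm wide. Origin on the face, midway between the two empty clips, 82 mm above the bench; x up the slope (face from -125 to +145 mm), y across, z square out of the face. Clipped home, the barrel's axis lies along x at y = 0, z = 38 mm. Fixed neighbours along x: screwdriver at y = +112 mm, file at y = -112 mm, to z = 52 mm.
- clip_low: Base of the lower spring clip (x = -42 mm on the board, axes as the board's); origin under its middle, on a wooden strip 22 mm wide and 18 mm thick that runs across the face. The barrel comes to rest on its top, 5 mm above the origin. Clips are 16 mm long along x, so there is 60 mm between the two strips and clips for fingers, clear down to the bare face, 38 mm below the barrel's axis.
- clip_high: Base of the upper spring clip, x = +42 mm on the board, otherwise as clip_low. Each clip is a steel U of two sprung jaws, mouth 40 mm wide, throat 20 mm. Pressed in squarely, the barrel touches about 25 mm before home; the push needed by both clips together peaks at 10 to 20 N some 4 to 9 mm later, then falls; from about 9 mm before home the jaws pull the barrel in (up to 20 N) and hold it.
- screw_jar: Bystander: glass jar with a steel lid, 72 mm across, 95 mm high. Origin at the middle of its underside.
- thread_cone: Bystander: cone of thread, 62 mm across its foot, 118 mm high. Origin at the middle of its underside.
- tape_measure: Bystander: tape measure standing on edge, 70 x 36 mm, 62 mm high. Origin at the middle of its underside.
- mug: Bystander: white mug, 82 mm across, 92 mm high. Origin at the middle of its underside.
Things that resemble listed ones, but are neither listed nor needed, are in the scene too. Of the things like the part that bears torch_mid, leave any that is green or yellow; of the rest the smaller one is meant.

How it is judged (in metres and radians):
At the end, for the whole second after the job is handed in: The torch rests in both spring clips, let go and still: the middle of its barrel within 20 mm of midway between the clips along the slope, its axis within 3 mm sideways and no more than 3 mm short of fully home, within 3 degrees of straight up the slope, lens end up (x of torch_mid in the frame of board between -0.02 and 0.02 m and y of torch_mid in the frame of board between -0.003 and 0.003 m and z of torch_mid in the frame of board between 0.034 and 0.041 m and x of torch_head in the frame of board above 0.08 m and angle between the x axis of torch_mid and the x axis of board, either way round below 0.05 rad and linear speed of torch below 0.02 m/s); the robot touches nothing.
It fails at once if the torch was rammed against the clips' bases with more than 55 N (contact force between torch and clip_low above 55 N or contact force between torch and clip_high above 55 N).
It fails at once if another thing on the bench was shifted by more than 30 mm or knocked over (distance of any of screw_jar, thread_cone, tape_measure, mug from where it was at the start of the episode above 0.03 m or angle between any of screw_jar, thread_cone, tape_measure, mug's own z axis and vertical above 0.5 rad).
It also fails if it takes over 53 s, if anything falls off the work surface, if the arm or the gripper's body presses on something with over 40 N, if the wrist force passes 120 N, or if a joint passes its speed limit or range.

## Working session

There is one attempt and no reset: what is moved stays moved. The work goes in short steps, Python scripts to look and compute and a tool call to move; the robot and the scene stay as the last step left them, time stands still between calls to the robot, and variables do not carry over. Pictures are saved under pics/ and viewed, at most 12 in all, crops included, and the job is handed in when it is done.

Besides the shell and the picture viewer there is one more tool, called after "Emit:" by a JSON object that holds its "api" and its "payload". step_arm: Moves the arm, as the interface text tells. Scaled input: -1 to 1 covers 0.3 m each way for a shift and 45 degrees each way for a turn. Its arguments: {"type":"object","properties":{"steps":{"type":"array"}},"required":["steps"]}

```bash
mkdir -p pics; ls
cat > h.py <<'E'
from rig import *
import numpy as np, cv2
def snap(n,f):
    s=read_state() if n=="wrist" else None
    c=capture(n); cv2.imwrite(f"pics/{f}.png",c["image"][:,:,::-1]); 
    if n=="wrist":
        T=np.eye(4);T[:3,:3]=np.array(s["tcp_rot"]);T[:3,3]=s["position"]
        M=T@np.array(c["T_tool_cam"])
    else: M=np.array(c["world_from_camera"])
    np.savez(f"pics/{f}.npz",M=M,f=210/np.tan(np.radians(c["vertical_fov"])/2),cx=c["cx"],cy=c["cy"])
    return c
def ray(f,u,v):
    d=np.load(f"pics/{f}.npz");M=d["M"]
    r=M[:3,:3]@np.array([(u-d["cx"])/d["f"],(v-d["cy"])/d["f"],1.]);return M[:3,3],r/np.linalg.norm(r)
def atz(f,u,v,z):
    o,r=ray(f,u,v);return o+r*(z-o[2])/r[2]
def proj(f,p):
    d=np.load(f"pics/{f}.npz");M=d["M"];q=M[:3,:3].T@(np.array(p)-M[:3,3]);return q[:2]/q[2]*d["f"]+[d["cx"],d["cy"]]
def tri(l):
    A=0;b=0
    for f,u,v in l:
        o,r=ray(f,u,v);P=np.eye(3)-np.outer(r,r);A=A+P;b=b+P@o
    x=np.linalg.solve(A,b);return x,[np.round(proj(f,x)-[u,v],1) for f,u,v in l]
E
python3 - <<'E'
from h import *
for n in("scene","top"):
    c=snap(n,n+"1");print(n,np.round(c["world_from_camera"],3).tolist(),c["vertical_fov"],c["cx"],c["cy"])
print(read_state())
E
```

```text
pics
scene [[-0.162, 0.766, -0.622, 1.388], [0.987, 0.116, -0.115, 0.241], [-0.016, -0.633, -0.774, 1.123], [0.0, 0.0, 0.0, 1.0]] 48.07778192526192 279.3570359051905 212.6660854748889
top [[0.027, -0.987, 0.156, 0.254], [-1.0, -0.027, -0.002, 0.087], [0.006, -0.156, -0.988, 1.922], [0.0, 0.0, 0.0, 1.0]] 42.3609831517425 280.225023979259 212.6774004351594
{'time_s': 0.1, 'joint_positions': array([-8.37943862e+01,  3.02739220e+01,  8.21476475e+01, -1.10659578e-03,
        6.76910185e+01, -1.02276884e+01]), 'qvel': array([ 0.01886368,  0.00535573, -0.13512166,  0.05817189, -0.05040324,
        0.08466933]), 'tau': array([-3.43626107e-04, -4.40985525e+01, -1.77150911e+01,  6.34608977e-02,
        5.33476355e-02, -3.42393446e-05]), 'position': array([ 0.17676451, -0.59885002,  0.24667418]), 'tcp_rot': array([[ 9.59147666e-01,  2.82905819e-01, -2.30176693e-04],
       [ 2.82905719e-01, -9.59145737e-01,  1.95158331e-03],
       [ 3.31341279e-04, -1.93697487e-03, -9.99998069e-01]]), 'force': array([-0.09498731,  0.01583136, -0.88945368]), 'moment': array([-0.0302563 , -0.03823925,  0.01271831]), 'grasp_force': 0.0, 'opening': 0.9991374285993665}
```

View pics/scene1.png

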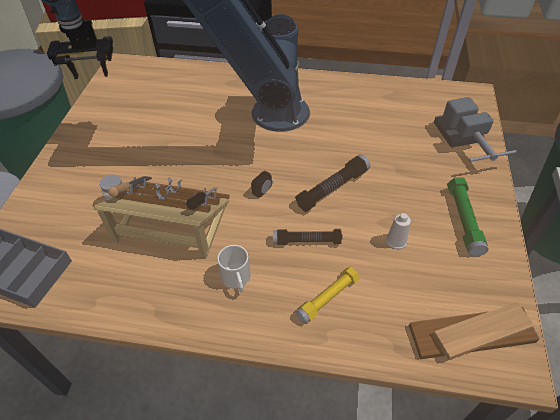

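View pics/top1.png

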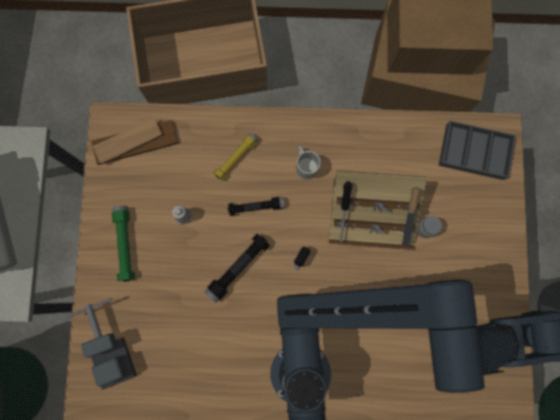

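Candidates: small black torch (top 256,206; scene 308,237), large black torch (top 238,267), yellow (236,157), green (123,243). The smaller black one is meant, about 57 px × 3.5 mm ≈ 200 mm. I'll check it and the rack in a close crop.

Run:
```python
from h import *
a=cv2.imread("pics/scene1.png")[160:290,85:350]; b=cv2.imread("pics/top1.png")[160:260,220:450]
a=cv2.resize(a,None,fx=2.6,fy=2.6,interpolation=cv2.INTER_CUBIC);b=cv2.resize(b,None,fx=2.6,fy=2.6,interpolation=cv2.INTER_CUBIC)
w=max(a.shape[1],b.shape[1]);p=lambda x:cv2.copyMakeBorder(x,0,0,0,w-x.shape[1],0)
cv2.imwrite("pics/crop1.png",np.vstack([p(a),p(b)]))
for u,v in((229,209),(284,202),(330,173),(425,177),(330,243),(415,247)): print(u,v,np.round(atz("top1",u,v,.021),3))
for u,v in((273,238),(342,237)): print(u,v,np.round(atz("scene1",u,v,.021),3))
```

```text
229 209 [0.562 0.266 0.021]
284 202 [0.592 0.071 0.021]
330 173 [ 0.703 -0.092  0.021]
425 177 [ 0.698 -0.433  0.021]
330 243 [ 0.45  -0.095  0.021]
415 247 [ 0.444 -0.394  0.021]
273 238 [0.598 0.075 0.021]
342 237 [0.564 0.272 0.021]
```

View pics/crop1.png

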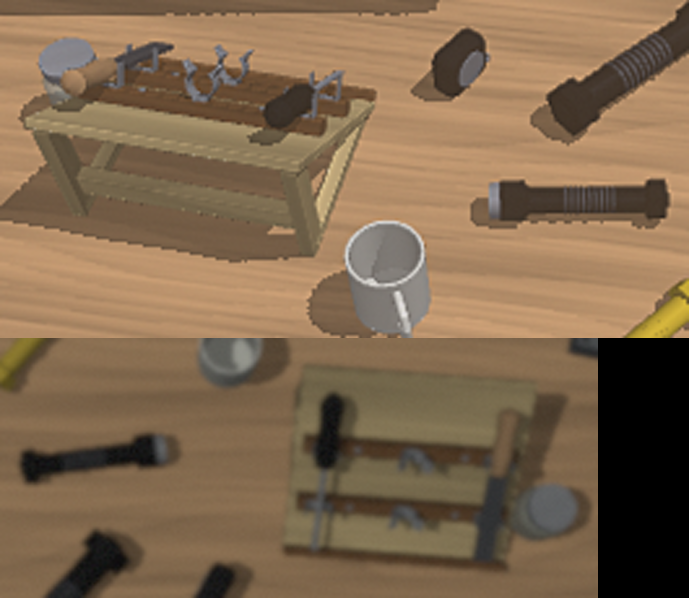

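Crop shows the small black torch, with its steel bezel (lens) at the left in the scene view (273,238), so the lens end is toward -y. The rack rises toward +x, with the empty clips at top ≈(378,207) and (375,230). Next I'll plan a move to above the rack on the way to the torch.

```bash
cat >> h.py <<'E'
from scipy.spatial.transform import Rotation as Ro
def delta(p,R):
    s=read_state();R0=np.array(s["tcp_rot"]);d=R0.T@(np.array(p)-s["position"]);w=np.degrees(Ro.from_matrix(R0.T@R).as_rotvec())
    print("t",round(s["time_s"],2),"shift/0.3",np.round(d/.3,3),"turn/45",np.round(w/45,3))
def down(y):
    y=np.radians(y);x=np.array([np.cos(y),np.sin(y),0]);z=np.array([0,0,-1.]);return np.c_[x,np.cross(z,x),z]
E
python3 - <<'E'
from h import *
c=snap("wrist","w0");print(np.round(c["T_tool_cam"],3),c["vertical_fov"])
delta([.42,-.27,.40],down(90))
E
```

```text
[[-0.    -0.961 -0.278  0.076]
 [ 1.    -0.     0.     0.001]
 [-0.    -0.278  0.961 -0.137]
 [ 0.     0.     0.     1.   ]] 63.3010455957403
t 0.15 shift/0.3 [ 1.088 -0.823 -0.509] turn/45 [-0.002 -0.002 -1.635]
```

Emit:
{"api": "step_arm", "payload": {"steps": [[0.5,-0.2,-0.2,0,0,0,-1],[1,-0.45,-0.24,0,0,0,-1],[1,-0.45,-0.24,0,0,0,-1],[1,-0.45,-0.24,0,0,0,-1],[1,-0.45,-0.24,0,0,0,-1],[1,-0.45,-0.24,0,0,0,-1],[1,-0.45,-0.24,0,0,0,-1],[1,-0.45,-0.24,0,0,0,-1]]}}

```text
time_s: 0.82
position: [0.4245, -0.3859, 0.319]
tcp_rot: [[0.959, 0.283, -0.0], [0.283, -0.959, 0.0], [-0.0, -0.001, -1.0]]
force: [0.3, 0.1, -0.2]
opening: 0.999
grasp_force: 0.0
```

Emit:
{"api": "step_arm", "payload": {"steps": [[0.6,-0.25,0,0,0,0,-1],[0.6,-0.25,0,0,0,0,-1],[0.6,-0.25,0,0,0,0,-1],[0.6,-0.25,0,0,0,0,-1],[0.6,-0.25,0,0,0,0,-1],[0.6,-0.25,0,0,0,0,-1],[0.6,-0.25,0,0,0,0,-1],[0.6,-0.25,0,0,0,0,-1]]}}

```text
time_s: 1.48
position: [0.5743, -0.2648, 0.3183]
tcp_rot: [[0.959, 0.283, -0.002], [0.283, -0.959, 0.0], [-0.001, -0.001, -1.0]]
force: [0.7, -0.2, 0.3]
opening: 1.005
grasp_force: 0.0
```

Run:
```python
from h import *
snap("wrist","w1");s=read_state();print(s["time_s"],s["position"],s["qvel"].round(1))
i=cv2.imread("pics/w1.png");cv2.imwrite("pics/w1v.png",cv2.resize(i,(800,600),interpolation=cv2.INTER_CUBIC))
delta([.577,.181,.20],down(99.3))
```

```text
1.5333 [ 0.57400517 -0.26535658  0.31841676] [-1.  -0.3  0.1  0.2 -0.   0.1]
t 1.53 shift/0.3 [ 0.43  -1.424  0.395] turn/45 [-2.000e-03  1.000e-03 -1.843e+00]
```

View pics/w1v.png

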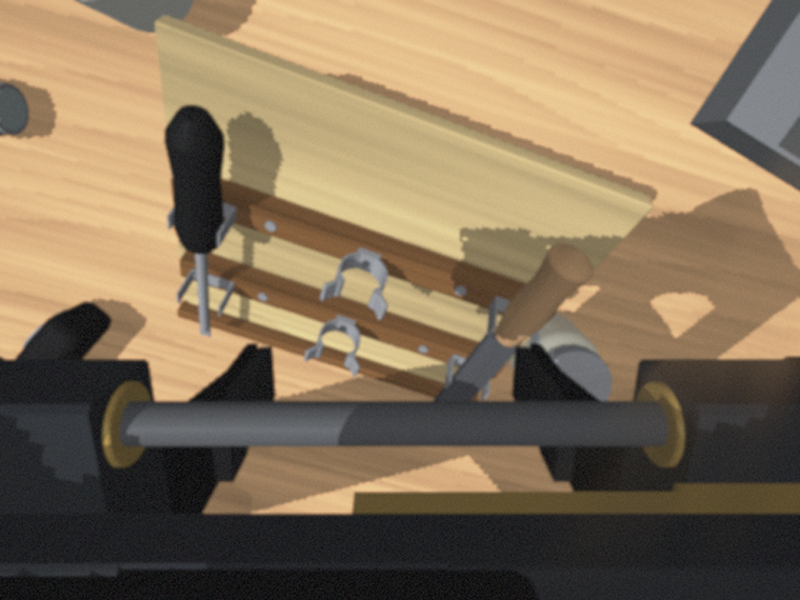

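The wrist view (800×600 scale) shows the rack's top corners at (157,20) and (655,195), with upper clip lips at (328,292)/(378,310) and lower clip lips at (312,357)/(352,372). I'll fit the board pose to these.

```bash
cat > fit.py <<'E'
from h import *
from scipy.optimize import least_squares
a=np.radians(35)
def board(p):
    c,s=np.cos(p[2]),np.sin(p[2]);Rz=np.array([[c,-s,0],[s,c,0],[0,0,1]])
    return Rz@np.array([[np.cos(a),0,-np.sin(a)],[0,1,0],[np.sin(a),0,np.cos(a)]]),np.array([p[0],p[1],.082])
k=.7
obs=[("w1",157*k,20*k,(.145,.15,0),1),("w1",655*k,195*k,(.145,-.15,0),1),("top1",336.5,171.2,(.145,.15,0),1),("top1",425.8,176.5,(.145,-.15,0),1),
("w1",353*k,301*k,(.034,0,None),2),("w1",332*k,365*k,(-.05,0,None),2)]
def res(p):
    R,t=board(p);o=[]
    for f,u,v,b,w in obs:
        b=list(b); 
        if b[2] is None:b[2]=p[3]
        o+=list(w*(proj(f,R@np.array(b)+t)-[u,v]))
    return o
if __name__=="__main__":
    r=least_squares(res,[.57,-.26,0,.055],loss="soft_l1");print(r.x.round(4),np.degrees(r.x[2]).round(2));print(np.array(res(r.x)).reshape(-1,2).round(1))
    np.save("board.npy",r.x)
    R,t=board(r.x)
    for b in((.145,.15,0),(.145,-.15,0)):print("scene",proj("scene1",R@np.array(b)+t))
E
python3 fit.py
```

```text
[ 0.5532 -0.2453 -0.0279  0.0566] -1.6
[[-6.8 -0.6]
 [ 0.6  0.8]
 [-0.3 -0.2]
 [ 0.6 -0.6]
 [-0.3  2.5]
 [ 0.9 -2.1]]
scene [200.61182647 221.20952607]
scene [ 93.28919002 205.61436068]
```

Emit:
{"api": "step_arm", "payload": {"steps": [[0.2,-0.7,0.1,0,0,-0.9,-1],[0.2,-0.7,0.1,0,0,-0.9,-1],[0.2,-0.7,0.1,0,0,-0.9,-1],[0.2,-0.7,0.1,0,0,-0.9,-1],[0.2,-0.7,0.1,0,0,-0.9,-1],[0.2,-0.7,0.1,0,0,-0.9,-1],[0.2,-0.7,0.1,0,0,-0.9,-1],[0.2,-0.7,0.1,0,0,-0.9,-1]]}}

```text
time_s: 2.2
position: [0.5726, -0.0471, 0.289]
tcp_rot: [[0.547, 0.837, 0.0], [0.837, -0.547, -0.001], [-0.001, 0.001, -1.0]]
force: [-0.1, -0.7, -0.5]
opening: 1.0
grasp_force: 0.0
```

Run:
```python
from h import *
delta([.577,.181,.20],down(99.3))
```

```text
t 2.2 shift/0.3 [ 0.645 -0.404  0.296] turn/45 [ 0.     0.001 -0.944]
```

Emit:
{"api": "step_arm", "payload": {"steps": [[0.645,-0.404,0.296,0,0,-0.944,-1],[0.645,-0.404,0.296,0,0,-0.944,-1],[0.645,-0.404,0.296,0,0,-0.944,-1],[0.645,-0.404,0.296,0,0,-0.944,-1],[0.645,-0.404,0.296,0,0,-0.944,-1],[0.645,-0.404,0.296,0,0,-0.944,-1],[0.645,-0.404,0.296,0,0,-0.944,-1],[0.645,-0.404,0.296,0,0,-0.944,-1]]}}

```text
time_s: 2.87
position: [0.5774, 0.1812, 0.1991]
tcp_rot: [[-0.162, 0.987, -0.001], [0.987, 0.162, -0.001], [-0.001, -0.001, -1.0]]
force: [0.4, 0.3, 0.1]
opening: 0.998
grasp_force: 0.0
```

Run:
```python
from h import *
snap("wrist","w2");s=read_state();print(s["time_s"],s["position"],s["tcp_rot"].round(3),s["qvel"].round(1))
print(s["joint_positions"].round(1))
for n,p in(("mid",(.577,.181,.021)),("lens",(.595,.073,.021)),("tail",(.563,.269,.021))):print(n,proj("w2",p)/.7)
i=cv2.imread("pics/w2.png");cv2.imwrite("pics/w2v.png",cv2.resize(i,(800,600),interpolation=cv2.INTER_CUBIC))
```

```text
2.9167 [0.5779831  0.18022217 0.19991542] [[-0.161  0.987  0.   ]
 [ 0.987  0.161 -0.001]
 [-0.001  0.    -1.   ]] [-1.6 -1.1 -0.2  0.1 -0.1 -0.1]
[ 6.8 31.9 87.7 -0.1 60.4 -2.4]
mid [392.57783077 271.37594459]
lens [393.01112606 417.73450229]
tail [393.23017153 130.23181228]
```

View pics/w2v.png

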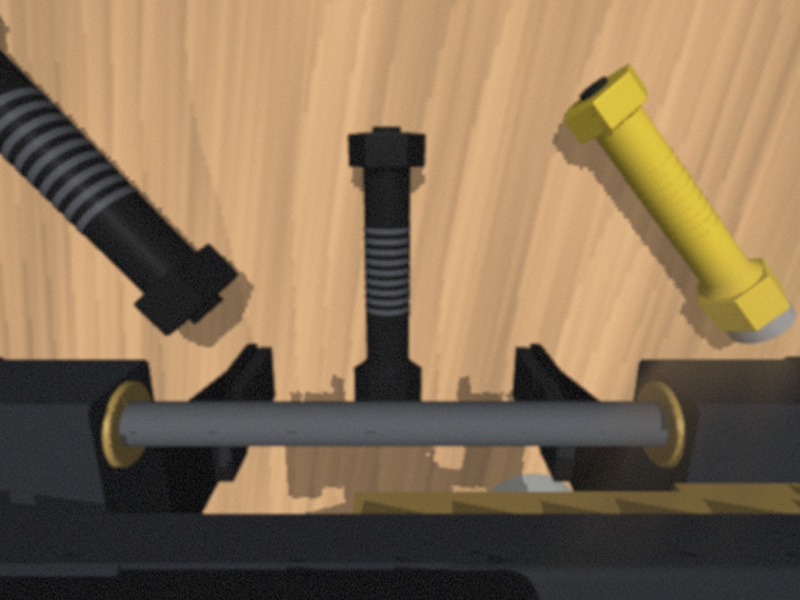

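The torch is upright in the wrist view, with its axis at column ≈387.5 (predicted 393). The tail end is at row 128, the tail-ring edge at row ≈165 and the head start at row ≈362.

Run:
```python
from h import *
k=.7
t=atz("w2",387*k,128*k,.021);r=atz("w2",387.5*k,163*k,.03);h=atz("w2",388*k,361*k,.03)
print(t,r,h,np.linalg.norm(h-r)); d=(h-t);d[2]=0;d/=np.linalg.norm(d);print("yaw",np.degrees(np.arctan2(d[1],d[0])))
print("mid from tail",t+.089*d,"mid from plain",(r+h)/2)
m=t+.089*d; m=(m+(r+h)/2)/2; print(m); delta([m[0],m[1],.027],down(99.3))
```

```text
[0.55901629 0.26966379 0.021     ] [0.56269804 0.24942133 0.03      ] [0.58374526 0.1206188  0.03      ] 0.13051082974975703
yaw -80.5795216846428
mid from tail [0.57358368 0.18186407 0.021     ] mid from plain [0.57322165 0.18502007 0.03      ]
[0.57340267 0.18344207 0.0255    ]
t 2.92 shift/0.3 [ 0.014 -0.013  0.576] turn/45 [ 0.     0.001 -0.001]
```

Emit:
{"api": "step_arm", "payload": {"steps": [[0.014,-0.013,0.1,0,0,0,-1],[0.014,-0.013,0.25,0,0,0,-1],[0.014,-0.013,0.4,0,0,0,-1],[0.014,-0.013,0.5,0,0,0,-1],[0.014,-0.013,0.567,0,0,0,-1],[0.014,-0.013,0.567,0,0,0,-1],[0.014,-0.013,0.567,0,0,0,-1],[0.014,-0.013,0.567,0,0,0,-1]]}}

```text
time_s: 3.58
position: [0.5742, 0.1834, 0.0309]
tcp_rot: [[-0.16, 0.987, 0.002], [0.987, 0.16, -0.0], [-0.0, 0.002, -1.0]]
force: [0.8, 0.5, 0.1]
opening: 0.996
grasp_force: 0.0
```

Emit:
{"api": "step_arm", "payload": {"steps": [[0,0,0,0,0,0,1],[0,0,0,0,0,0,1],[0,0,0,0,0,0,1],[0,0,0,0,0,0,1],[0,0,0,0,0,0,1],[0,0,0,0,0,0,1],[0,0,0,0,0,0,1],[0,0,0,0,0,0,1]]}}

```text
time_s: 4.25
position: [0.5725, 0.1855, 0.0299]
tcp_rot: [[-0.164, 0.987, -0.0], [0.987, 0.164, -0.0], [0.0, -0.0, -1.0]]
force: [-0.7, -0.4, -0.1]
opening: 0.478
grasp_force: 0.0
```

Emit:
{"api": "step_arm", "payload": {"steps": [[0,0,0,0,0,0,1],[0,0,0,0,0,0,1],[0,0,0,0,0,0,1],[0,0,0,0,0,0,1],[0,0,0,0,0,0,1],[0,0,0,0,0,0,1],[0,0,0,0,0,0,1],[0,0,0,0,0,0,1]]}}

```text
time_s: 4.92
position: [0.5724, 0.1855, 0.0298]
tcp_rot: [[-0.163, 0.987, -0.0], [0.987, 0.163, 0.0], [0.0, -0.0, -1.0]]
force: [0.3, 1.2, -1.0]
opening: 0.332
grasp_force: 30.0
```

Emit:
{"api": "step_arm", "payload": {"steps": [[0,0,-0.1,0,0,0,1],[0,0,-0.2,0,0,0,1],[0,0,-0.3,0,0,0,1],[0,0,-0.4,0,0,0,1],[0,0,-0.5,0,0,0,1],[0,0,-0.6,0,0,0,1],[0,0,-0.75,0,0,0,1],[0,0,-0.85,0,0,0,1]]}}

```text
time_s: 5.58
position: [0.572, 0.1853, 0.2867]
tcp_rot: [[-0.163, 0.987, -0.0], [0.987, 0.163, -0.0], [-0.0, -0.0, -1.0]]
force: [1.2, 0.2, -2.9]
opening: 0.331
grasp_force: 30.0
```

```bash
cat > tgt.py <<'E'
from fit import *
# tool pose for torch midpoint at board coords (bx,by,bz); g = torch mid in tool frame
def target(bx,by,bz,g):
    R,t=board(np.load("board.npy"));Rt=np.c_[-R[:,0],R[:,1],-R[:,2]]
    return R@np.array([bx,by,bz])+t-Rt@np.array(g),Rt
E
python3 - <<'E'
from tgt import *
s=read_state();print(s["time_s"],s["position"],s["tcp_rot"].round(3).tolist(),s["force"],s["moment"],s["joint_positions"].round(1))
p,R=target(0,0,.14,(0,0,.009));print(p,R.round(3));delta(p,R)
# yaw-only intermediate
delta([.45,-.1,.30],down(160))
E
```

```text
5.5833 [0.57203184 0.18528318 0.28665308] [[-0.163, 0.987, -0.0], [0.987, 0.163, -0.0], [-0.0, -0.0, -1.0]] [ 1.21896198  0.18578801 -2.94388722] [ 0.06897227 -0.19360353  0.00151563] [ 7.3 26.  83.  -0.  71.  -2.1]
[ 0.46780279 -0.24290947  0.20405365] [[-0.819  0.028  0.573]
 [ 0.023  1.    -0.016]
 [-0.574  0.    -0.819]]
t 5.58 shift/0.3 [-1.351 -0.576  0.276] turn/45 [-0.535 -0.649 -1.697]
t 5.58 shift/0.3 [-0.872 -0.557 -0.044] turn/45 [-0.    -0.    -1.347]
```

Emit:
{"api": "step_arm", "payload": {"steps": [[-0.85,-0.5,-0.05,0,0,-0.95,1],[-0.85,-0.5,-0.05,0,0,-0.95,1],[-0.85,-0.5,-0.05,0,0,-0.95,1],[-0.85,-0.5,-0.05,0,0,-0.95,1],[-0.85,-0.5,-0.05,0,0,-0.95,1],[-0.85,-0.5,-0.05,0,0,-0.95,1],[-0.85,-0.5,-0.05,0,0,-0.95,1],[-0.85,-0.5,-0.05,0,0,-0.95,1]]}}

```text
time_s: 6.25
position: [0.4642, -0.0933, 0.2996]
tcp_rot: [[-0.79, 0.613, -0.002], [0.613, 0.79, -0.001], [0.001, -0.002, -1.0]]
force: [0.1, 0.6, -2.1]
opening: 0.338
grasp_force: 30.0
```

Run:
```python
from tgt import *
p,R=target(0,0,.16,(0,0,.009));print(p);delta(p,R)
```

```text
[ 0.45633573 -0.24258947  0.2204367 ]
t 6.25 shift/0.3 [-0.284 -0.409  0.264] turn/45 [-0.248 -0.753 -0.778]
```

Emit:
{"api": "step_arm", "payload": {"steps": [[-0.284,-0.409,0.15,-0.248,-0.753,-0.778,1],[-0.284,-0.409,0.15,-0.248,-0.753,-0.778,1],[-0.284,-0.409,0.15,-0.248,-0.753,-0.778,1],[-0.284,-0.409,0.15,-0.248,-0.753,-0.778,1],[-0.284,-0.409,0.15,-0.248,-0.753,-0.778,1],[-0.284,-0.409,0.264,-0.248,-0.753,-0.778,1],[-0.284,-0.409,0.264,-0.248,-0.753,-0.778,1],[-0.284,-0.409,0.264,-0.248,-0.753,-0.778,1]]}}

```text
time_s: 6.92
position: [0.4637, -0.2356, 0.2282]
tcp_rot: [[-0.877, 0.148, 0.457], [0.154, 0.988, -0.025], [-0.455, 0.049, -0.889]]
force: [-0.1, 1.2, -2.8]
opening: 0.335
grasp_force: 30.0
```

Run:
```python
from tgt import *
s=read_state();print(s["position"],s["joint_positions"].round(1),s["force"].round(1),s["qvel"].round(1))
p,R=target(0,0,.16,(0,0,.009));delta(p,R)
snap("wrist","w3");snap("scene","s3")
i=cv2.imread("pics/w3.png");j=cv2.imread("pics/s3.png")[120:290,60:287];
i=cv2.resize(i,(440,330),interpolation=cv2.INTER_AREA)
cv2.imwrite("pics/w3v.png",cv2.resize(cv2.imread("pics/w3.png"),(800,600),interpolation=cv2.INTER_CUBIC));cv2.imwrite("pics/s3v.png",cv2.resize(j,None,fx=3.5,fy=3.5,interpolation=cv2.INTER_CUBIC))
```

```text
[ 0.46365058 -0.23558134  0.22816641] [ -50.1   18.6  115.3   38.3   32.7 -161.2] [-0.1  1.2 -2.8] [ -10.7    1.    12.3   79.4  -16.2 -124.7]
t 6.92 shift/0.3 [ 0.03  -0.028  0.012] turn/45 [-0.026 -0.172 -0.164]
```

View pics/w3v.png

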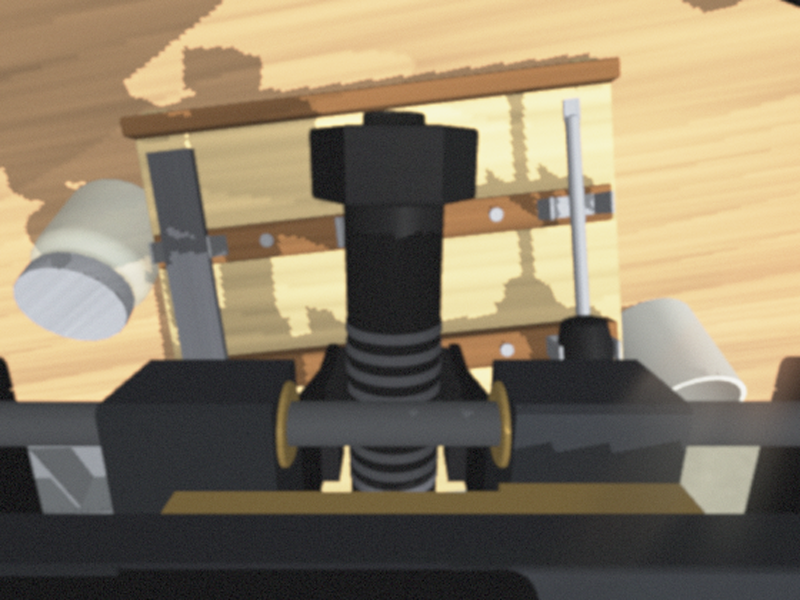

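View pics/s3v.png

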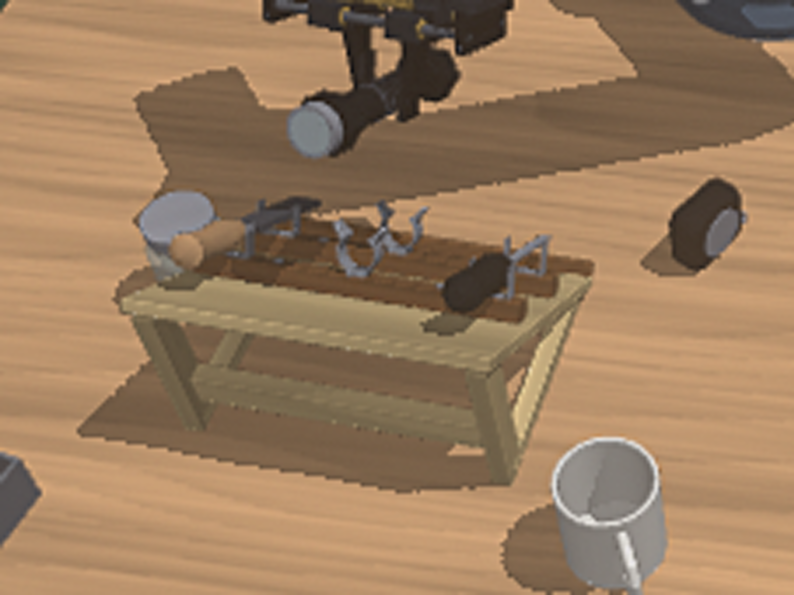

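The wrist view shows the torch held straight, with the rack behind it tilted by the yaw still to be turned. The scene view shows the torch lens-up above the clips. Joint 6 is at -161° near its limit of -163.6°, so I'll fit the kinematics before going on.

```bash
cat > kin.py <<'E'
from tgt import *
J=np.array([[-83.794,30.274,82.148,0,67.691,-10.228],[6.8,31.9,87.7,-.1,60.4,-2.4],[7.3,26,83,0,71,-2.1],[-50.1,18.6,115.3,38.3,32.7,-161.2]])
P=np.array([[.1768,-.5989,.2467],[.5780,.1802,.1999],[.572,.1853,.2867],[.46365,-.23558,.22817]])
sg=1
def fk(j,g):
    q=np.radians(j);a1,d1,L2,L3,e,L6=g
    y=lambda t:Ro.from_euler("y",t).as_matrix();z=lambda t:Ro.from_euler("z",t).as_matrix()
    A=z(q[0]);B=A@y(q[1]);C=A@y(q[1]+q[2])
    R=C@z(sg*q[3])@y(q[4])@z(q[5]+np.pi/2)
    return A@[a1,0,d1]+B@[0,0,L2]+C@[e,0,L3]+R@[0,0,L6],R
gf=least_squares(lambda g:np.r_[np.ravel([fk(j,g)[0]-p for j,p in zip(J,P)]),(g-[0,.35,.4,.4,0,.3])*1e-4],[0,.35,.4,.4,0,.3])
G=gf.x
def ik(p,R,j0):
    lo=[-176.69,-43.24,12.49,-82,0,-400];hi=[176.69,126.21,139.97,262,151.66,400]
    def f(j):
        x,Q=fk(j,G);return np.r_[(x-p)*1000,np.degrees(Ro.from_matrix(Q.T@R).as_rotvec())*5]
    r=least_squares(f,j0,bounds=(lo,hi));return r.x,r.cost
E
python3 - <<'E'
from kin import *
print(G.round(3),gf.fun.round(4));print(fk(J[3],G)[1].round(3))
for bx in(0,.03):
  for bz in(.16,.12,.09,.06,.038):
    p,R=target(bx,0,bz,(0,0,.009));j,c=ik(p,R,J[3]);print(bx,bz,j.round(1),round(c,3))
E
```

```text
[-0.216  0.581  0.757  0.573  0.2    0.587] [-0.11   -0.0158 -0.0015  0.002  -0.1119 -0.0193  0.0162 -0.11    0.0129
 -0.0028 -0.0093  0.0079 -0.      0.      0.      0.      0.      0.    ]
[[-0.877  0.147  0.457]
 [ 0.153  0.988 -0.025]
 [-0.455  0.048 -0.889]]
0 0.16 [ -62.8   22.8  120.3   61.7   34.8 -202.9] 0.0
0 0.12 [ -58.6   26.9  119.8   68.6   31.1 -207. ] 0.0
0 0.09 [ -55.7   29.9  119.3   74.2   28.9 -210.6] 0.0
0 0.06 [ -53.    32.8  118.5   80.    27.1 -214.5] 0.0
0 0.038 [ -51.1   34.9  117.9   84.4   26.  -217.5] 0.0
0.03 0.16 [ -58.3   21.4  118.7   59.4   33.8 -195.9] 0.0
0.03 0.12 [ -54.5   25.4  118.2   65.6   30.1 -199.6] 0.0
0.03 0.09 [ -51.9   28.4  117.6   70.7   27.9 -203. ] 0.0
0.03 0.06 [ -49.4   31.3  116.9   76.1   26.  -206.7] 0.0
0.03 0.038 [ -47.7   33.4  116.2   80.1   24.8 -209.6] 0.0
```

```bash
sed -i 's/a1,d1,L2,L3,e,L6=g/a1,d1,L2,L3,e,L6,b1,b4=g/; s/A@\[a1,0,d1\]/A@[a1,b1,d1]/; s/R@\[0,0,L6\]/R@[0,0,L6]+C@z(sg*q[3])@[0,b4,0]/; s/\[0,.35,.4,.4,0,.3\]/[0,.35,.4,.4,0,.3,.1,0]/g' kin.py
python3 - <<'E'
from kin import *
print(G.round(3),gf.fun.round(4))
for bx in(0,.03):
  for bz in(.16,.09,.06,.038):
    p,R=target(bx,0,bz,(0,0,.009));j,c=ik(p,R,J[3]);print(bx,bz,j.round(1),round(c,3))
E
```

```text
[-0.002  0.27   0.59   0.392  0.113  0.28   0.111  0.   ] [ 0.     -0.0001 -0.0002 -0.0001  0.0001  0.0001 -0.     -0.0001  0.0001
  0.     -0.     -0.     -0.     -0.      0.     -0.      0.     -0.
  0.      0.    ]
0 0.16 [ -55.8   20.2  120.5   60.9   32.2 -195.3] 0.0
0 0.09 [ -51.    29.3  119.    75.5   26.7 -207.6] 0.0
0 0.06 [ -49.2   33.1  117.9   82.    25.3 -213. ] 0.0
0 0.038 [ -47.9   35.7  116.9   86.5   24.6 -216.8] 0.0
0.03 0.16 [ -52.8   19.3  116.8   55.4   32.9 -186.1] 0.0
0.03 0.09 [ -48.4   28.   115.4   67.6   26.9 -196.3] 0.0
0.03 0.06 [ -46.8   31.7  114.3   73.2   25.2 -201. ] 0.0
0.03 0.038 [ -45.6   34.3  113.4   77.3   24.1 -204.5] 0.0
```

With the flange this way round, joint 6 would need to reach -217°, so I need the flipped grasp. I'll lay the torch back on the free bench near its old place with lens yaw -30°, turn the tool half round, regrip, and then J6 ≈ -37° at the rack.

Run:
```python
from kin import *
delta([.52,-.03,.29],down(155));
for y in(150,-30):
  for z in (.2,.03): print(y,z,ik(np.array([.58,.14,z]),down(y),[3,30,85,0,60,-50 if y>0 else 120])[0].round(1))
for u,v in((302,258),(307,163),(266,242),(213,293),(210,178),(258,135)):print(u,v,atz("top1",u,v,.04).round(3))
```

```text
t 7.02 shift/0.3 [-0.148  0.716 -0.113] turn/45 [0.147 0.589 0.34 ]
150 0.2 [  2.8  31.3  89.   -0.   59.7 -57.2]
150 0.03 [  2.8  45.7  94.3   0.   40.  -57.2]
-30 0.2 [  2.8  31.3  89.   -0.   59.7 122.8]
-30 0.03 [  2.8  45.7  94.3  -0.   40.  122.8]
302 258 [0.393 0.004 0.04 ]
307 163 [ 0.733 -0.007  0.04 ]
266 242 [0.446 0.13  0.04 ]
213 293 [0.265 0.306 0.04 ]
210 178 [0.668 0.336 0.04 ]
258 135 [0.831 0.171 0.04 ]
```

Emit:
{"api": "step_arm", "payload": {"steps": [[0,0.05,-0.25,0.05,0.2,0.1,1],[-0.1,0.2,-0.25,0.147,0.589,0.34,1],[-0.148,0.5,-0.2,0.147,0.589,0.34,1],[-0.148,0.716,-0.113,0.147,0.589,0.34,1],[-0.148,0.716,-0.113,0.147,0.589,0.34,1],[-0.148,0.716,-0.113,0.147,0.589,0.34,1],[-0.148,0.716,-0.113,0.147,0.589,0.34,1],[-0.148,0.716,-0.113,0.147,0.589,0.34,1]]}}

```text
time_s: 7.68
position: [0.5214, -0.0386, 0.2912]
tcp_rot: [[-0.904, 0.427, 0.003], [0.427, 0.904, -0.009], [-0.007, -0.007, -1.0]]
force: [2.6, 0.2, -2.9]
opening: 0.337
grasp_force: 30.0
```

Run:
```python
from kin import *
s=read_state();print(s["position"],s["joint_positions"].round(1),s["qvel"].round(0))
delta([.58,.14,.06],down(150))
```

```text
[ 0.52138962 -0.03855     0.2911938 ] [-16.2  19.2  93.7  -0.5  66.7 -80.8] [ 59.   5. -20.  -2.  20.  62.]
t 7.68 shift/0.3 [0.082 0.627 0.766] turn/45 [-0.009  0.009  0.105]
```

Emit:
{"api": "step_arm", "payload": {"steps": [[0.08,0.6,0.1,0,0,0.105,1],[0.08,0.6,0.1,0,0,0.105,1],[0.08,0.6,0.3,0,0,0.105,1],[0.08,0.6,0.5,0,0,0.105,1],[0.08,0.6,0.76,0,0,0.105,1],[0.08,0.6,0.76,0,0,0.105,1],[0.08,0.6,0.76,0,0,0.105,1],[0.08,0.6,0.76,0,0,0.105,1]]}}

```text
time_s: 8.35
position: [0.573, 0.1349, 0.0592]
tcp_rot: [[-0.869, 0.496, 0.002], [0.496, 0.869, -0.006], [-0.005, -0.004, -1.0]]
force: [0.8, 1.3, -2.2]
opening: 0.337
grasp_force: 30.0
```

Run:
```python
from kin import *
s=read_state();print(s["position"],s["qvel"].round(0),s["force"])
delta([.58,.14,.0305],down(150))
```

```text
[0.57300559 0.13486374 0.05921919] [ 10.  39.  -1.  -0. -39.  11.] [ 0.7584532   1.34137375 -2.24712607]
t 8.35 shift/0.3 [-0.011  0.027  0.096] turn/45 [-0.005  0.006  0.006]
```

Emit:
{"api": "step_arm", "payload": {"steps": [[0,0,0.03,0,0.006,0,1],[0,0,0.05,0,0.006,0,1],[0,0,0.06,0,0.006,0,1],[0,0,0.07,0,0.006,0,1],[0,0,0.075,0,0.006,0,1],[0,0,0.075,0,0.006,0,1],[0,0,0.075,0,0.006,0,1]]}}

```text
time_s: 8.93
position: [0.5742, 0.1332, 0.0404]
tcp_rot: [[-0.869, 0.495, 0.001], [0.495, 0.869, -0.002], [-0.002, -0.001, -1.0]]
force: [-0.3, -0.1, -2.8]
opening: 0.335
grasp_force: 30.0
```

Emit:
{"api": "step_arm", "payload": {"steps": [[0,0,0.01,0,0,0,1],[0,0,0.02,0,0,0,1],[0,0,0.027,0,0,0,1],[0,0,0.033,0,0,0,1],[0,0,0.034,0,0,0,1],[0,0,0.034,0,0,0,1]]}}

```text
time_s: 9.43
position: [0.5732, 0.1335, 0.0298]
tcp_rot: [[-0.87, 0.494, -0.001], [0.494, 0.87, -0.002], [0.0, -0.002, -1.0]]
force: [-2.3, -2.8, 5.8]
opening: 0.331
grasp_force: 30.0
```

Emit:
{"api": "step_arm", "payload": {"steps": [[0,0,0,0,0,0,-1],[0,0,0,0,0,0,-1],[0,0,0,0,0,0,-1],[0,0,0,0,0,0,-1],[0,0,0,0,0,0,-1],[0,0,0,0,0,0,-1],[0,0,0,0,0,0,-1],[0,0,0,0,0,0,-1]]}}

```text
time_s: 10.1
position: [0.5733, 0.1336, 0.0286]
tcp_rot: [[-0.869, 0.494, -0.001], [0.494, 0.869, -0.002], [0.0, -0.002, -1.0]]
force: [-0.2, 0.3, -1.2]
opening: 0.858
grasp_force: 0.0
```

Emit:
{"api": "step_arm", "payload": {"steps": [[0,0,-0.1,0,0,0,-1],[0,0,-0.2,0,0,0,-1],[0,0,-0.3,0,0,0,-1],[0,0,-0.4,0,0,0.2,-1],[0,0,-0.6,0,0,0.4,-1],[0,0,-0.6,0,0,0.6,-1],[0,0,-0.6,0,0,0.8,-1],[0,0,-0.6,0,0,1,-1]]}}

```text
time_s: 10.77
position: [0.5746, 0.134, 0.2111]
tcp_rot: [[-0.41, 0.912, 0.004], [0.912, 0.41, -0.001], [-0.003, 0.003, -1.0]]
force: [-0.3, 0.4, 0.2]
opening: 1.001
grasp_force: 0.0
```

Emit:
{"api": "step_arm", "payload": {"steps": [[0,0,0,0,0,1,-1],[0,0,0,0,0,1,-1],[0,0,0,0,0,1,-1],[0,0,0,0,0,1,-1],[0,0,0,0,0,1,-1],[0,0,0,0,0,1,-1],[0,0,0,0,0,1,-1],[0,0,0,0,0,1,-1]]}}

```text
time_s: 11.43
position: [0.5733, 0.1338, 0.2086]
tcp_rot: [[0.349, 0.937, -0.002], [0.937, -0.349, -0.002], [-0.002, -0.001, -1.0]]
force: [0.3, -0.1, -0.1]
opening: 1.003
grasp_force: 0.0
```

Emit:
{"api": "step_arm", "payload": {"steps": [[0,0,0,0,0,1,-1],[0,0,0,0,0,1,-1],[0,0,0,0,0,1,-1],[0,0,0,0,0,1,-1],[0,0,0,0,0,1,-1],[0,0,0,0,0,1,-1],[0,0,0,0,0,1,-1],[0,0,0,0,0,1,-1]]}}

```text
time_s: 12.1
position: [0.5733, 0.1339, 0.2086]
tcp_rot: [[0.909, 0.417, -0.001], [0.417, -0.909, -0.002], [-0.002, 0.001, -1.0]]
force: [0.0, -0.7, 0.1]
opening: 1.0
grasp_force: 0.0
```

Emit:
{"api": "step_arm", "payload": {"steps": [[0,0,0,0,0,1,-1],[0,0,0,0,0,1,-1],[0,0,0,0,0,1,-1],[0,0,0,0,0,1,-1],[0,0,0,0,0,1,-1],[0,0,0,0,0,1,-1],[0,0,0,0,0,1,-1],[0,0,0,0,0,1,-1]]}}

```text
time_s: 12.77
position: [0.5734, 0.1338, 0.2086]
tcp_rot: [[0.938, -0.347, -0.001], [-0.347, -0.938, -0.002], [-0.001, 0.002, -1.0]]
force: [0.7, -0.1, -0.4]
opening: 0.998
grasp_force: 0.0
```

Run:
```python
from kin import *
snap("wrist","w4");s=read_state();print(s["time_s"],s["position"],s["joint_positions"].round(1),s["tcp_rot"].round(3).tolist())
for b in(-.089,0,.111):print(b,proj("w4",np.array([.5732,.1335,.021])+b*np.array([.87,-.494,0]))/.7)
i=cv2.imread("pics/w4.png");cv2.imwrite("pics/w4v.png",cv2.resize(i,(800,600),interpolation=cv2.INTER_CUBIC))
```

```text
12.8167 [0.57340651 0.1338393  0.20865531] [ 2.300e+00  3.020e+01  8.960e+01 -1.000e-01  6.030e+01  1.126e+02] [[0.938, -0.346, -0.001], [-0.346, -0.938, -0.002], [-0.001, 0.002, -1.0]]
-0.089 [372.90407086 386.0681034 ]
0 [392.32438976 269.52933366]
0.111 [420.93441958  97.84432195]
```

View pics/w4v.png

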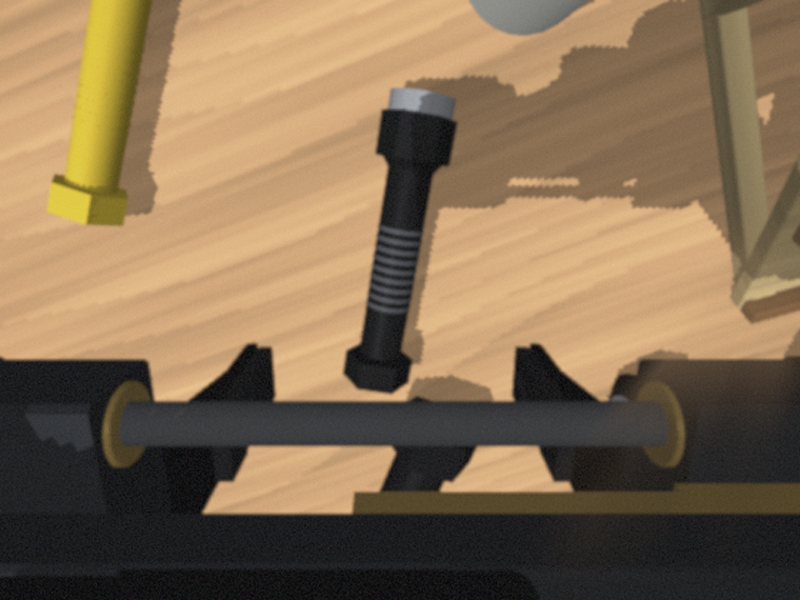

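Rings' centre is at (394,271), predicted (392,270), so the torch lies where I left it. I'll turn 9.3° more, descend and grip.

Emit:
{"api": "step_arm", "payload": {"steps": [[0,0,0.1,0,0,0.207,-1],[0,0,0.2,0,0,0.207,-1],[0,0,0.3,0,0,0.207,-1],[0,0,0.4,0,0,0.207,-1],[0,0,0.5,0,0,0.207,-1],[0,0,0.56,0,0,0.207,-1],[0,0,0.592,0,0,0.207,-1],[0,0,0.592,0,0,0.207,-1]]}}

```text
time_s: 13.48
position: [0.5719, 0.1334, 0.0289]
tcp_rot: [[0.869, -0.495, -0.006], [-0.495, -0.869, -0.002], [-0.004, 0.004, -1.0]]
force: [0.2, -0.3, 1.6]
opening: 1.003
grasp_force: 0.0
```

Emit:
{"api": "step_arm", "payload": {"steps": [[0,0,0,0,0,0,-1],[0,0,0,0,0,0,1],[0,0,0,0,0,0,1],[0,0,0,0,0,0,1],[0,0,0,0,0,0,1],[0,0,0,0,0,0,1],[0,0,0,0,0,0,1],[0,0,0,0,0,0,1]]}}

```text
time_s: 14.15
position: [0.5733, 0.1336, 0.0313]
tcp_rot: [[0.868, -0.496, -0.001], [-0.496, -0.868, -0.002], [-0.0, 0.002, -1.0]]
force: [-0.4, -0.8, 0.0]
opening: 0.555
grasp_force: 0.0
```

Emit:
{"api": "step_arm", "payload": {"steps": [[0,0,0,0,0,0,1],[0,0,0,0,0,0,1],[0,0,0,0,0,0,1],[0,0,0,0,0,0,1],[0,0,0,0,0,0,1],[0,0,0,0,0,0,1],[0,0,0,0,0,0,1],[0,0,0,0,0,0,1]]}}

```text
time_s: 14.82
position: [0.5732, 0.1335, 0.031]
tcp_rot: [[0.868, -0.496, -0.001], [-0.496, -0.868, -0.002], [-0.0, 0.002, -1.0]]
force: [-0.3, -0.6, -0.2]
opening: 0.339
grasp_force: 30.0
```

Emit:
{"api": "step_arm", "payload": {"steps": [[0,0,-0.1,0,0,0,1],[0,0,-0.2,0,0,0,1],[0,0,-0.3,0,0,0,1],[0,0,-0.4,0,0,0,1],[0,0,-0.5,0,0,0,1],[0,0,-0.6,0,0,0,1],[0,0,-0.75,0,0,0,1],[0,0,-0.85,0,0,0,1]]}}

```text
time_s: 15.48
position: [0.573, 0.1341, 0.2878]
tcp_rot: [[0.868, -0.496, -0.002], [-0.496, -0.868, -0.001], [-0.001, 0.002, -1.0]]
force: [0.7, 0.7, -2.9]
opening: 0.337
grasp_force: 30.0
```

```bash
sed -i 's/Rt=np.c_\[-R\[:,0\],R\[:,1\],-R\[:,2\]\]/Rt=np.c_[R[:,0],-R[:,1],-R[:,2]]/' tgt.py
python3 - <<'E'
from kin import *
s=read_state();print(s["position"],s["joint_positions"].round(1),s["moment"])
for bz in(.16,.1,.08,.038):
    p,R=target(0,0,bz,(0,0,.009));j,c=ik(p,R,[-50,20,120,60,32,-20]);print(bz,p.round(3),j.round(1),round(c,3))
delta([.50,-.10,.30],down(0));p,R=target(0,0,.16,(0,0,.009));delta(p,R)
E
```

```text
[0.57300259 0.13407907 0.28781383] [ 2.300e+00  2.490e+01  8.470e+01 -1.000e-01  7.050e+01  1.221e+02] [ 0.09784707 -0.02831843  0.04095379]
0.16 [ 0.456 -0.243  0.22 ] [-55.8  20.2 120.5  60.9  32.2 -15.3] 0.0
0.1 [ 0.491 -0.244  0.171] [-51.6  28.1 119.3  73.4  27.3 -25.8] 0.0
0.08 [ 0.502 -0.244  0.155] [-50.4  30.6 118.6  77.7  26.2 -29.4] 0.0
0.038 [ 0.526 -0.245  0.121] [-47.9  35.7 116.9  86.5  24.6 -36.8] 0.0
t 15.48 shift/0.3 [ 0.176  0.798 -0.039] turn/45 [ 0.002  0.002 -0.661]
t 15.48 shift/0.3 [0.285 1.283 0.227] turn/45 [ 0.193  0.764 -0.605]
```

Emit:
{"api": "step_arm", "payload": {"steps": [[0.18,0.8,-0.04,0,0,-0.66,1],[0.18,0.8,-0.04,0,0,-0.66,1],[0.18,0.8,-0.04,0,0,-0.66,1],[0.18,0.8,-0.04,0,0,-0.66,1],[0.18,0.8,-0.04,0,0,-0.66,1],[0.18,0.8,-0.04,0,0,-0.66,1],[0.18,0.8,-0.04,0,0,-0.66,1],[0.18,0.8,-0.04,0,0,-0.66,1]]}}

```text
time_s: 16.15
position: [0.5003, -0.1039, 0.2982]
tcp_rot: [[1.0, -0.006, -0.002], [-0.006, -1.0, -0.002], [-0.002, 0.002, -1.0]]
force: [-0.4, 1.1, -3.4]
opening: 0.337
grasp_force: 30.0
```

Run:
```python
from kin import *
p,R=target(0,0,.16,(0,0,.009));delta(p,R)
```

```text
t 16.15 shift/0.3 [-0.143  0.463  0.26 ] turn/45 [-0.006  0.781  0.028]
```

Emit:
{"api": "step_arm", "payload": {"steps": [[-0.143,0.463,0.0,0,0.3,0.028,1],[-0.143,0.463,0.1,0,0.5,0.028,1],[-0.143,0.463,0.15,0,0.78,0.028,1],[-0.143,0.463,0.26,0,0.78,0.028,1],[-0.143,0.463,0.26,0,0.78,0.028,1],[-0.143,0.463,0.26,0,0.78,0.028,1],[-0.143,0.463,0.26,0,0.78,0.028,1],[-0.143,0.463,0.26,0,0.78,0.028,1]]}}

```text
time_s: 16.82
position: [0.4584, -0.2396, 0.2199]
tcp_rot: [[0.818, -0.021, 0.575], [-0.021, -1.0, -0.008], [0.575, -0.006, -0.818]]
force: [-0.1, 0.1, -3.6]
opening: 0.335
grasp_force: 30.0
```

Emit:
{"api": "step_arm", "payload": {"steps": [[0,0,0,0,0,0,1],[0,0,0,0,0,0,1],[0,0,0,0,0,0,1],[0,0,0,0,0,0,1],[0,0,0,0,0,0,1],[0,0,0,0,0,0,1]]}}

```text
time_s: 17.32
position: [0.4591, -0.2399, 0.2215]
tcp_rot: [[0.818, -0.02, 0.575], [-0.018, -1.0, -0.008], [0.575, -0.004, -0.818]]
force: [0.1, 0.4, -2.4]
opening: 0.336
grasp_force: 30.0
```

Run:
```python
from kin import *
p,R=target(0,0,.16,(0,0,.009));delta(p,R)
p,R=target(0,0,.085,(0,0,.009));delta(p,R)
s=read_state();print(s["position"],s["joint_positions"].round(1),s["qvel"].round(0),s["force"])
```

```text
t 17.32 shift/0.3 [-0.009  0.009 -0.002] turn/45 [-0.01  -0.002  0.006]
t 17.32 shift/0.3 [-0.01   0.011  0.248] turn/45 [-0.01  -0.002  0.006]
[ 0.45912365 -0.23992817  0.22147506] [-55.5  20.3 120.3  60.6  32.6 -15. ] [-0.  0.  0.  0. -0. -0.] [ 0.12338666  0.43266226 -2.41610386]
```

Emit:
{"api": "step_arm", "payload": {"steps": [[-0.01,0.011,0.1,-0.01,-0.002,0.006,1],[-0.01,0.011,0.2,-0.01,-0.002,0.006,1],[-0.01,0.011,0.248,-0.01,-0.002,0.006,1],[-0.01,0.011,0.248,-0.01,-0.002,0.006,1],[-0.01,0.011,0.248,-0.01,-0.002,0.006,1],[-0.01,0.011,0.248,-0.01,-0.002,0.006,1]]}}

```text
time_s: 17.82
position: [0.4986, -0.2439, 0.1588]
tcp_rot: [[0.819, -0.029, 0.573], [-0.024, -1.0, -0.016], [0.573, -0.001, -0.82]]
force: [0.6, -0.1, -2.3]
opening: 0.335
grasp_force: 30.0
```

Run:
```python
from kin import *
p,R=target(0,0,.085,(0,0,.009));delta(p,R)
snap("wrist","w5");snap("scene","s5")
R,t=board(np.load("board.npy"))
for b in((.034,0,.058),(-.05,0,.058),(.042,0,.085),(.111,0,.085),(.145,.15,0),(.145,-.15,0),(.034,.02,.058),(.034,-.02,.058)):
    print(b,(proj("w5",R@np.array(b)+t)/.7).round(0),((proj("s5",R@np.array(b)+t)-[120,140])*5).round(0))
i=cv2.resize(cv2.imread("pics/w5.png"),(800,600),interpolation=cv2.INTER_CUBIC);cv2.imwrite("pics/w5v.png",i)
j=cv2.imread("pics/s5.png")[140:260,80:240];cv2.imwrite("pics/s5v.png",cv2.resize(j,None,fx=5,fy=5,interpolation=cv2.INTER_CUBIC))
```

```text
t 17.82 shift/0.3 [ 0.002 -0.     0.001] turn/45 [ 0.     0.001 -0.002]
(0.034, 0, 0.058) [391. 272.] [217. 217.]
(-0.05, 0, 0.058) [392. 469.] [273. 189.]
(0.042, 0, 0.085) [391. 267.] [213. 173.]
(0.111, 0, 0.085) [390.  16.] [161. 197.]
(0.145, 0.15, 0) [ 31. -20.] [403. 406.]
(0.145, -0.15, 0) [751. -21.] [-134.  328.]
(0.034, 0.02, 0.058) [336. 272.] [251. 222.]
(0.034, -0.02, 0.058) [446. 272.] [184. 213.]
```

View pics/w5v.png

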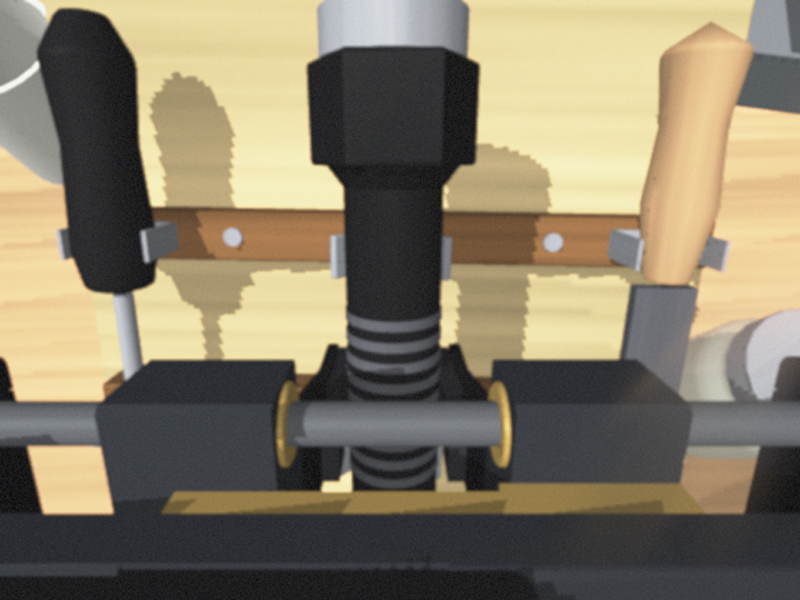

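View pics/s5v.png

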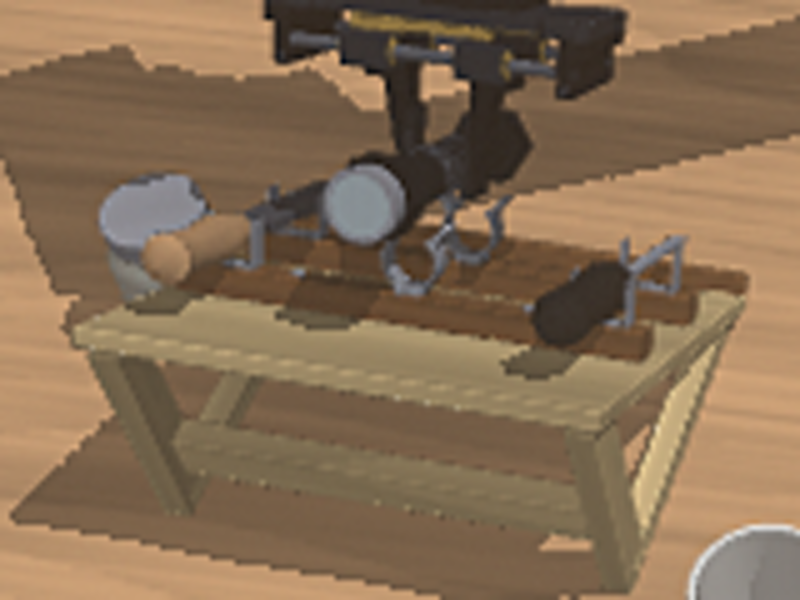

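Wrist view: the clip lips at columns 331/451 (centre 391) match the board fit, the barrel centre is at 393.5, and the strip tilts ≈1° relative to the tool. The scene view agrees. I'll correct by +1° and -1 mm, then press in small steps, watching the force.

Emit:
{"api": "step_arm", "payload": {"steps": [[0.002,-0.003,0.02,0,0,0.022,1],[0.002,-0.003,0.04,0,0,0.022,1],[0.002,-0.003,0.055,0,0,0.022,1],[0.002,-0.003,0.067,0,0,0.022,1],[0.002,-0.003,0.067,0,0,0.022,1],[0.002,-0.003,0.067,0,0,0.022,1]]}}

```text
time_s: 18.42
position: [0.5105, -0.2427, 0.1418]
tcp_rot: [[0.819, -0.043, 0.572], [-0.042, -0.999, -0.014], [0.572, -0.012, -0.82]]
force: [-1.6, 1.1, -0.7]
opening: 0.334
grasp_force: 30.0
```

Emit:
{"api": "step_arm", "payload": {"steps": [[0,0,0.006,0,0,0,1],[0,0,0.012,0,0,0,1],[0,0,0.018,0,0,0,1],[0,0,0.018,0,0,0,1],[0,0,0.018,0,0,0,1]]}}

```text
time_s: 18.83
position: [0.5132, -0.243, 0.1381]
tcp_rot: [[0.819, -0.043, 0.573], [-0.042, -0.999, -0.016], [0.573, -0.011, -0.82]]
force: [-5.9, 2.6, 6.7]
opening: 0.333
grasp_force: 30.0
```

```bash
cat > st.py <<'E'
from kin import *
s=read_state();R,t=board(np.load("board.npy"));Rt=s["tcp_rot"]
q=R.T@(s["position"]+Rt@[0,0,.009]-t);print("t",s["time_s"],"board xyz mm",(q*1000).round(1),"F board",(R.T@s["force"]).round(1),"M",s["moment"].round(2),"x-axis",(R.T@Rt[:,0]).round(3),"open",s["opening"])
E
python3 st.py
```

```text
t 18.8333 board xyz mm [-0.6  1.2 60. ] F board [-1.   2.5  8.9] M [0.36 0.62 0.21] x-axis [ 1.    -0.019 -0.001] open 0.33263592055860364
```

Emit:
{"api": "step_arm", "payload": {"steps": [[0,-0.002,0.006,0,0,0,1],[0,-0.002,0.012,0,0,0,1],[0,-0.002,0.017,0,0,0,1],[0,-0.002,0.017,0,0,0,1]]}}

```text
time_s: 19.17
position: [0.516, -0.2429, 0.1342]
tcp_rot: [[0.819, -0.044, 0.573], [-0.042, -0.999, -0.017], [0.573, -0.01, -0.82]]
force: [-6.2, 1.5, 5.8]
opening: 0.336
grasp_force: 30.0
```

```bash
python3 st.py
```

```text
t 19.1667 board xyz mm [-0.5  1.3 55.2] F board [-1.8  1.4  8.3] M [0.28 0.73 0.14] x-axis [ 1.    -0.019 -0.001] open 0.3358011097483748
```

Emit:
{"api": "step_arm", "payload": {"steps": [[0,0,0.006,0,0,0,1],[0,0,0.012,0,0,0,1],[0,0,0.018,0,0,0,1],[0,0,0.018,0,0,0,1],[0,0,0.018,0,0,0,1]]}}

```text
time_s: 19.58
position: [0.5197, -0.2431, 0.129]
tcp_rot: [[0.819, -0.044, 0.572], [-0.042, -0.999, -0.016], [0.573, -0.011, -0.82]]
force: [-2.4, 1.8, 0.6]
opening: 0.336
grasp_force: 30.0
```

```bash
python3 st.py
```

```text
t 19.5833 board xyz mm [-0.5  1.2 48.8] F board [-1.6  1.7  1.9] M [0.19 0.7  0.12] x-axis [ 1.    -0.019 -0.001] open 0.3360097024306351
```

Emit:
{"api": "step_arm", "payload": {"steps": [[0,0,0.006,0,0,0,1],[0,0,0.012,0,0,0,1],[0,0,0.017,0,0,0,1],[0,0,0.017,0,0,0,1],[0,0,0.017,0,0,0,1]]}}

```text
time_s: 20.0
position: [0.5235, -0.2433, 0.1236]
tcp_rot: [[0.819, -0.043, 0.572], [-0.042, -0.999, -0.015], [0.572, -0.012, -0.82]]
force: [8.4, -0.3, -13.0]
opening: 0.337
grasp_force: 30.0
```

```bash
python3 st.py
```

```text
t 20.0 board xyz mm [-0.6  1.2 42.1] F board [ -0.6  -0.  -15.5] M [0.11 0.55 0.1 ] x-axis [ 1.    -0.019 -0.002] open 0.33663930981331436
```

Emit:
{"api": "step_arm", "payload": {"steps": [[0,0,0.004,0,0,0,1],[0,0,0.008,0,0,0,1],[0,0,0.008,0,0,0,1],[0,0,0.008,0,0,0,1]]}}

```text
time_s: 20.33
position: [0.5245, -0.2434, 0.1221]
tcp_rot: [[0.819, -0.043, 0.572], [-0.042, -0.999, -0.015], [0.572, -0.012, -0.82]]
force: [7.1, 0.2, -13.0]
opening: 0.339
grasp_force: 30.0
```

```bash
python3 st.py
```

```text
t 20.3333 board xyz mm [-0.6  1.1 40.3] F board [ -1.7   0.4 -14.7] M [0.11 0.59 0.04] x-axis [ 1.    -0.019 -0.002] open 0.33875676340259037
```

Emit:
{"api": "step_arm", "payload": {"steps": [[0,0,0.004,0,0,0,1],[0,0,0.004,0,0,0,1],[0,0,0.004,0,0,0,1]]}}

```text
time_s: 20.58
position: [0.5246, -0.2433, 0.122]
tcp_rot: [[0.819, -0.044, 0.572], [-0.042, -0.999, -0.016], [0.573, -0.011, -0.82]]
force: [-0.6, 0.4, -2.7]
opening: 0.336
grasp_force: 30.0
```

Emit:
{"api": "step_arm", "payload": {"steps": [[0,0,0.003,0,0,0,1],[0,0,0.003,0,0,0,1],[0,0,0.003,0,0,0,1]]}}

```text
time_s: 20.83
position: [0.5246, -0.2433, 0.1219]
tcp_rot: [[0.819, -0.044, 0.573], [-0.042, -0.999, -0.017], [0.573, -0.01, -0.82]]
force: [-6.6, 0.1, 4.2]
opening: 0.338
grasp_force: 30.0
```

```bash
python3 st.py
```

```text
t 20.8333 board xyz mm [-0.6  1.2 40.2] F board [-3.  -0.1  7.2] M [0.16 0.64 0.08] x-axis [ 1.    -0.02  -0.001] open 0.33757690356190406
```

The torch has stalled against the bases (force swung from -15 to +7 N with no more travel), so it is seated. I'll let go.

Emit:
{"api": "step_arm", "payload": {"steps": [[0,0,-0.003,0,0,0,0.2],[0,0,-0.003,0,0,0,0],[0,0,-0.003,0,0,0,-0.3],[0,0,-0.003,0,0,0,-0.3],[0,0,-0.003,0,0,0,-0.3],[0,0,-0.003,0,0,0,-0.3],[0,0,-0.003,0,0,0,-0.3],[0,0,-0.003,0,0,0,-0.3]]}}

```text
time_s: 21.5
position: [0.5248, -0.2433, 0.1218]
tcp_rot: [[0.819, -0.044, 0.573], [-0.042, -0.999, -0.016], [0.573, -0.011, -0.82]]
force: [0.2, 0.4, -0.6]
opening: 0.647
grasp_force: 0.0
```

Emit:
{"api": "step_arm", "payload": {"steps": [[0,0,-0.05,0,0,0,-0.3],[0,0,-0.12,0,0,0,-0.3],[0,0,-0.2,0,0,0,-0.3],[0,0,-0.3,0,0,0,-0.3],[0,0,-0.4,0,0,0,-0.3],[0,0,-0.45,0,0,0,-0.3],[0,0,-0.45,0,0,0,-0.3],[0,0,-0.45,0,0,0,-0.3]]}}

```text
time_s: 22.17
position: [0.4475, -0.2415, 0.2332]
tcp_rot: [[0.818, -0.044, 0.573], [-0.042, -0.999, -0.018], [0.574, -0.009, -0.819]]
force: [0.5, 0.7, 0.7]
opening: 0.648
grasp_force: 0.0
```

Run:
```python
from kin import *
snap("wrist","w6");snap("scene","s6");s=read_state();print(s["time_s"],s["position"],s["force"],s["opening"])
R,t=board(np.load("board.npy"))
for b in((-.089,0,.038),(0,0,.038),(.042,0,.038),(.111,0,.038)):
    print(b,(proj("w6",R@np.array(b)+t)*.72).round(0),((proj("s6",R@np.array(b)+t)-[80,140])*2.5+[403,0]).round(0))
i=cv2.resize(cv2.imread("pics/w6.png"),(403,302),interpolation=cv2.INTER_AREA)
j=cv2.resize(cv2.imread("pics/s6.png")[140:260,80:238],None,fx=2.5,fy=2.5,interpolation=cv2.INTER_CUBIC)
cv2.imwrite("pics/f6.png",np.hstack([i[:300],j]))
```

```text
22.2667 [ 0.44768081 -0.24103846  0.23190683] [-0.08610148  0.07288067  0.19131854] 0.6471513983098406
(-0.089, 0, 0.038) [199. 210.] [651. 104.]
(0, 0, 0.038) [198. 144.] [623. 119.]
(0.042, 0, 0.038) [197. 108.] [608. 127.]
(0.111, 0, 0.038) [196.  44.] [583. 141.]
```

View pics/f6.png

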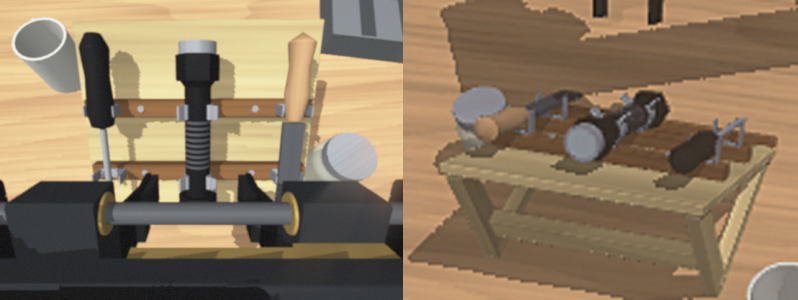

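The final picture shows the torch in both clips, lens up the slope at (197,45), with the grip rings midway between the strips at (197,146). The gripper is clear.

```bash
python3 -c "
from rig import *
print(hand_in())"
```

```text
the job is handed in; nothing more can be done
None
```

The black torch is pressed into both middle clips, lens end up the slope, the gripper has let go and backed clear, and the job was handed in at about 22 s; no verdict was returned.

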